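# Kit the power-supply parts into the foam-lined tray

## Robot

A 7-joint arm with a two-finger parallel gripper is mounted at the origin on a cart in front of the work surface, level with it; the furniture and walls round the work are solid. World frame = base frame: x ahead of the robot, y to its left, z up, the work surface at z = 0. Lengths are in m, angles in rad, forces in N, time in s.
With the tool pointing down it reaches from about 0.4 to 0.85 m from the base axis. Payload 4.5 kg.
Tool frame: the origin (TCP) lies where the fingers leave the gripper's body, on its centre line; the fingertips stand 64 mm ahead of it and the grasp point (between the pads) lies 45 mm ahead of it; z points along the fingers, y is the line along which they close (so a half turn about z gives the same grasp; the last joint's range is limited). The gripper opens to 88 mm and grips with 3 to 60 N. Pads are 18 mm wide; open, the fingers measure 123 mm over their backs; the gripper's body (75 mm by 187 mm) begins 45 mm behind the grasp point.
Start: joints at [-1.225, 0.689, -0.195, 1.565, 0.157, 0.902, -0.215], TCP at [0.192, 0.595, 0.303] pointing down, gripper open.
Joint ranges: [-3.01, 3.01], [-0.46, 2.08], [-1.47, 1.51], [0.13, 2.56], [-1, 4.14], [0.04, 2.09], [-2.66, 2.66]. Speed limits (rad/s): [2.57, 2.57, 3.14, 3.14, 3.14, 3.14, 3.14].

## Interface

Orientations are given as a unit quaternion [x, y, z, w].
In Python, from plant import r gives the robot as it stands.
- The arm moves only by the tool play_rows, never from a script. Its arguments are lists of equal length, an entry for each row: "translation": the shift along the tool's x, y, z in m, a list of three; "delta_rot": the turn, a rotation vector about the tool's x, y, z in degrees, a list of three; "grip": the opening, from -1 (shut) to 1 (fully open). In form: {"translation": [[x, y, z], ...], "delta_rot": [[rx, ry, rz], ...], "grip": [grip, ...]}. A call has 1 to 20 rows; each row shifts and turns the commanded pose from where the row before left it, along the tool's axes as they then stand; what a row does not reach is not made up. A row lasts 1/8 s, in which the tool goes at most 62.5 mm and 10.7 degrees, less where a joint would pass 70% of its speed; a pose out of reach is approached as far as the arm can. A call with a gripper value outside its range is refused whole. The fingers move at their own pace and stop on an object; "squeeze" is the grip in N (left out, the last holds). Time passes only in rows, so rows that do not move let the fingers close. It gives the time, the measured TCP pose, the force, the opening and the grip force at its end, in the units of the state.
- r.get_state(): the state, without advancing time (a new reading comes with each control period).
- r.snapshot(name): name is "side" or "top"; returns the picture (384x512x3 uint8, blue, green, red); there is no depth.
- r.get_calibration(name): a dict with "intrinsics" (3x3 intrinsics, pixels), "eye" and "rotation" of the camera in the world. Camera axes: x right, y up, looking along -z (the intrinsics and any distortion apply to the point x, -y, -z); pixel columns grow to the right and rows downward; lengths in m; the calibration is good to about 2 mm. A picture is of the moment at which its call begins. get_calibration takes no time and is no camera call.
- r.finish_job(): hands the job in; it is judged then, once.
Trained networks look in the newest picture that a camera, given by its name, has taken for a name from the list of things; names that differ only in an ending like _2 or _b are one class to them, and where a whole thing is asked for, a point or a joint stands for the part that bears it (a point fixed in the world has none). Each returns a list of dicts, best first, with "confidence" (0 to 1); they miss things now and then, are a little off and sometimes report something else, mostly with a low value. They report only what shows in the picture. A call takes as long as a camera call.
- r.look_for(camera, target): "point" ([x, y, z] in m, in world coordinates, good to about 4 mm: the middle of the surface that is visible of it).
- r.silhouettes(camera, target): "pixels" (384x512 bool, what is visible of it).
The state is a dict: "clock": time; "q": joint angles; "qd": joint speeds; "joint_torque": joint torques, N m; "tool_pos": TCP position; "eef_rot": TCP orientation; "contact_force": force on the tool from outside, world axes, zero at the start; "moment": the same for the moment, N m; "opening": opening from 0.0 (shut) to 1.0 (fully open); "finger_force": force on a finger pad.
Only numpy, scipy, OpenCV 4.12 (cv2) and the standard library are available. Lean on these libraries where they do the work, as an engineer would, in place of code of your own. Each camera call takes 0.05 s, during which the arm holds its last target. There are 200 camera calls.

## Task

Make up the kit for rebuilding the amplifier's power supply: put the thick capacitor can, the ring choke, the relay and the heatsink into the tray, each the same way up as it stands now and seated flat in the foam pocket cut to its own shape and size. The thin capacitor can and the roll of tape do not belong to the kit: leave them where they are.

Things in the scene. Friction and masses are not known exactly. Their poses are not given: they have to be found in the camera images.
- capacitor: The thick capacitor: dark blue upright can, 35 mm diameter, 55 mm tall (60 mm with its two lugs), 50 to 100 g. Origin: centre of its underside; z up. Starts on the riser, z = 0.12. (The riser: grey-topped shelf, top 120 mm above the desk. Parts and look-alikes stand on it right of the tray and swap places; low things fixed between them are no part of the job.)
- ring_choke: Ring choke: small ring wound with green and copper-coloured wire, lying flat, 43 mm outside diameter, 14 mm hole, 16 mm high (fingers meet it at 41 mm across, up to 15 mm high; grip it from outside). Smaller than the tape roll. Origin: centre of its underside; z up. Starts on the riser, z = 0.12.
- relay: Relay: clear plastic box on a black foot, upright, 29 mm along its x, 23 mm along its y, 37 mm high. Origin: centre of its underside; z up. Starts on the riser, z = 0.12. (The one tall bystander is a dropper bottle, 86 mm, fixed in the far right corner of the riser.)
- heatsink: Heatsink: black finned block, fins up, 44 mm along its x (fingers meet the outer fins at -18 and +22 mm), 60 mm along its y, 29 mm high; the fins run along y on a 5 mm base. Grip it across x. Origin: centre of its underside; z up. Starts on the riser, z = 0.12.
- thin_capacitor: The thin capacitor, not of the kit, to be left alone: light grey upright can, 29 mm diameter, 48 mm tall (53 mm with lugs). Loose. Origin: centre of its underside; z up. Starts on the riser, z = 0.12.
- tape_roll: Roll of black tape, not of the kit, to be left alone: smooth flat ring, 67 mm outside diameter, 18 mm high. Loose. Origin: centre of its underside; z up. Starts on the riser, z = 0.12.
- block_can: Place of the thick capacitor. Fixed black foam block 86 x 86 x 20 mm in the tray. Origin: centre of its underside (z = 0.122), under the pocket's centre; x, y along its sides, z up. Round pocket 45 mm across, 8 mm deep: floor 12 mm above the origin. (Tray: aluminium, 182 mm square, rim 14 mm, on the riser. Its four blocks, two by two, swap places; the tray shifts and turns.)
- block_ring: Place of the ring choke. Fixed black foam block 86 x 86 x 20 mm in the tray. Origin: centre of its underside (z = 0.122), under the pocket's centre; x, y along its sides, z up. Round pocket 55 mm across, 5 mm deep: floor 15 mm above the origin. A flat black 14 mm dot marks the middle of its light floor.
- block_relay: Place of the relay. Fixed black foam block 86 x 86 x 20 mm in the tray. Origin: centre of its underside (z = 0.122), under the pocket's centre; x, y along its sides, z up. Small rectangular pocket, 40 mm along x, 34 mm along y, 8 mm deep: floor 12 mm above the origin.
- block_heatsink: Place of the heatsink. Fixed black foam block 86 x 86 x 20 mm in the tray. Origin: centre of its underside (z = 0.122), under the pocket's centre; x, y along its sides, z up. Large rectangular pocket, 52 mm along x, 70 mm along y, 8 mm deep: floor 12 mm above the origin. The heatsink lies in it with its long side along y, either way round.

How it is judged:
At the end, for the whole second after the job is handed in: Each of the four parts sits in its own pocket: origin within 12 mm of the block's centre seen from above, underside within 3 mm of the pocket floor, tilt under 0.12 rad, at rest. The thin capacitor and the tape roll are within 30 mm of their starts, not tipped (0.2 rad) (horizontal distance between capacitor and block_can below 0.012 m and z of capacitor in the frame of block_can between 0.007 and 0.015 m and angle between each of capacitor, ring_choke, relay, heatsink's own z axis and vertical below 0.12 rad and linear speed of each of capacitor, ring_choke, relay, heatsink below 0.02 m/s and horizontal distance between ring_choke and block_ring below 0.012 m and z of ring_choke in the frame of block_ring between 0.01 and 0.018 m and horizontal distance between relay and block_relay below 0.012 m and z of relay in the frame of block_relay between 0.007 and 0.015 m and horizontal distance between heatsink and block_heatsink below 0.012 m and z of heatsink in the frame of block_heatsink between 0.007 and 0.015 m and distance of each of thin_capacitor, tape_roll from where it was at the start of the episode below 0.03 m and angle between each of thin_capacitor, tape_roll's own z axis and vertical below 0.2 rad); the robot touches nothing.
It fails at once if the thin capacitor was moved more than 30 mm or tipped (distance of thin_capacitor from where it was at the start of the episode above 0.03 m or angle between thin_capacitor's own z axis and vertical above 0.5 rad).
It fails at once if the roll of tape was moved more than 30 mm (distance of tape_roll from where it was at the start of the episode above 0.03 m).
It also fails if it takes over 88 s, if anything falls off the work surface, if the arm or the gripper's body presses on something with over 40 N, if the wrist force passes 120 N, or if a joint passes its speed limit or range.

## Working session

There is one attempt and no reset: what is moved stays moved. The work goes in short steps, Python scripts to look and compute and a tool call to move; the robot and the scene stay as the last step left them, time stands still between calls to the robot, and variables do not carry over. Pictures are saved under pics/ and viewed, at most 14 in all, crops included, and the job is handed in when it is done.

Besides the shell and the picture viewer there is one more tool, called after "Call:" in YAML: its name, and indented under it one key for each argument. play_rows: Moves the arm, as the interface text tells. Its arguments: {"type":"object","properties":{"translation":{"type":"array","items":{"type":"array","items":{"type":"number"}}},"delta_rot":{"type":"array","items":{"type":"array","items":{"type":"number"}}},"grip":{"type":"array","items":{"type":"number"}},"squeeze":{"type":"number"}},"required":["translation","delta_rot","grip"]}

```bash
ls; mkdir -p pics; python3 - <<'E'
from plant import r
import cv2,numpy as np
np.set_printoptions(precision=4,suppress=True)
for c in("top","side"):
    im=r.snapshot(c); cv2.imwrite(f"pics/{c}0.png",im)
    k=r.get_calibration(c); print(c,k)
    for t in "capacitor ring_choke relay heatsink thin_capacitor tape_roll block_can block_ring block_relay block_heatsink".split():
        print(t,[(np.round(d["point"],3),round(d["confidence"],2)) for d in r.look_for(c,t)[:2]])
print(r.get_state())
E
```

```text
pics
top {'intrinsics': array([[423.4958,   0.    , 256.7055],
       [  0.    , 423.4958, 191.933 ],
       [  0.    ,   0.    ,   1.    ]]), 'eye': array([ 0.3708, -0.0133,  1.2633]), 'rotation': array([ 0.0393, -0.0442, -0.7004,  0.7112])}
capacitor [(array([ 0.583, -0.031,  0.174]), 0.61)]
ring_choke [(array([ 0.433, -0.304,  0.136]), 0.5)]
relay [(array([ 0.435, -0.196,  0.159]), 0.41), (array([ 0.585, -0.033,  0.174]), 0.23)]
heatsink [(array([ 0.434, -0.051,  0.127]), 0.78), (array([ 0.568, -0.334,  0.139]), 0.39)]
thin_capacitor [(array([ 0.583, -0.192,  0.169]), 0.61), (array([0.541, 0.146, 0.143]), 0.19)]
tape_roll [(array([ 0.568, -0.332,  0.139]), 0.61)]
block_can [(array([0.471, 0.246, 0.145]), 0.93)]
block_ring [(array([0.539, 0.144, 0.145]), 0.74)]
block_relay [(array([0.552, 0.226, 0.141]), 0.74)]
block_heatsink []
side {'intrinsics': array([[373.832 ,   0.    , 259.6155],
       [  0.    , 373.832 , 188.3908],
       [  0.    ,   0.    ,   1.    ]]), 'eye': array([ 0.1744, -0.6857,  0.7066]), 'rotation': array([ 0.4466, -0.1129, -0.2023,  0.8642])}
capacitor [(array(
[... 559 characters left out ...]
ck_relay [(array([0.549, 0.227, 0.142]), 0.66), (array([ 0.569, -0.337,  0.136]), 0.35)]
block_heatsink [(array([0.457, 0.156, 0.139]), 0.83), (array([0.466, 0.242, 0.138]), 0.74)]
{'clock': 1.1, 'q': array([-1.2252,  0.6891, -0.1946,  1.5653,  0.1573,  0.9025, -0.2151]), 'qd': array([-0.0006, -0.0001, -0.0017, -0.0009,  0.0006,  0.0018,  0.0006]), 'joint_torque': array([ -0.0002, -52.7512,  -1.2675, -15.3753,  -0.052 ,  -0.0007,
         0.    ]), 'tool_pos': array([0.1917, 0.5949, 0.3027]), 'eef_rot': array([0.1553, 0.9879, 0.    , 0.    ]), 'contact_force': array([-0.9357,  1.0932, -0.2212]), 'moment': array([-0.0353, -0.0199,  0.0003]), 'finger_force': 0.0, 'opening': 1.0006954637092735}
```

```bash
cat > h.py <<'E'
import cv2,numpy as np
from scipy.spatial.transform import Rotation as R
def cam(r,c):
    k=r.get_calibration(c); return np.array(k["intrinsics"]),np.array(k["eye"]),R.from_quat(k["rotation"]).as_matrix()
def proj(k,P):
    K,e,M=k; p=(np.atleast_2d(P)-e)@M; p=p*[1,-1,-1]; q=p@K.T; return q[:,:2]/q[:,2:]
def unproj(k,uv,z):
    K,e,M=k; uv=np.atleast_2d(uv); d=np.c_[uv,np.ones(len(uv))]@np.linalg.inv(K).T*[1,-1,-1]@M.T
    return e+d*((z-e[2])/d[:,2:])
E
python3 - <<'E'
import cv2
im=cv2.imread("pics/top0.png"); cv2.imwrite("pics/top0b.png",cv2.resize(im,(800,600),interpolation=cv2.INTER_CUBIC))
from plant import r
import numpy as np
from h import *
np.set_printoptions(precision=3,suppress=True)
k=cam(r,"top")
print(proj(k,[[.583,-.031,.12],[.434,-.05,.12],[.46,.156,.14]]))
for t,z in [("relay",.157),("heatsink",.14),("block_heatsink",.142),("block_relay",.142),("block_can",.142),("block_ring",.142),("capacitor",.175),("ring_choke",.13)]:
    s=r.silhouettes("top",t)
    if not s: print(t,None);continue
    m=s[0]["pixels"].astype(np.uint8); c=max(cv2.findContours(m,0,1)[0],key=cv2.contourArea)
    W=unproj(k,c[:,0].astype(float),z)[:,:2]; 
    b=cv2.minAreaRect((W*1000).astype(np.float32)); print(t,round(s[0]["confidence"],2),b)
E
```

```text
[[261.007 164.288]
 [267.293 218.791]
 [190.129 207.402]]
relay 0.42 ((435.042236328125, -190.95860290527344), (26.310882568359375, 35.781917572021484), 19.145835876464844)
heatsink 0.52 ((436.9447937011719, -50.1273307800293), (41.435394287109375, 59.43027114868164), 64.25896453857422)
block_heatsink None
block_relay 0.86 ((554.6611938476562, 226.01866149902344), (89.34077453613281, 88.32504272460938), 81.37547302246094)
block_can 0.57 ((469.4638671875, 240.1258544921875), (88.71886444091797, 86.32923889160156), 82.07398986816406)
block_ring 0.68 ((540.9967651367188, 139.52224731445312), (89.0944595336914, 88.65126037597656), 80.326171875)
capacitor 0.58 ((588.2420654296875, -33.8525390625), (39.8606071472168, 33.994407653808594), 0.861038088798523)
ring_choke 0.5 ((435.5396728515625, -303.53216552734375), (37.61214065551758, 40.48359680175781), 89.28044128417969)
```

View pics/top0b.png

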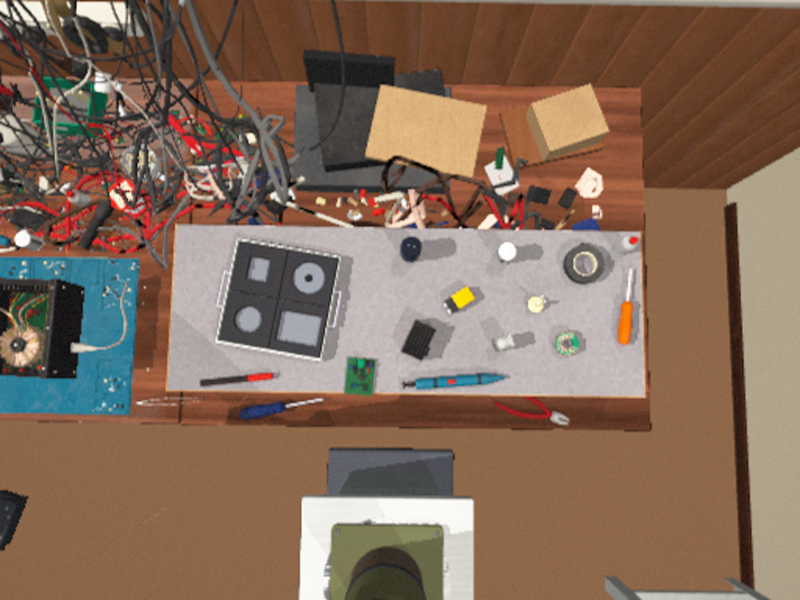

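View pics/side0.png

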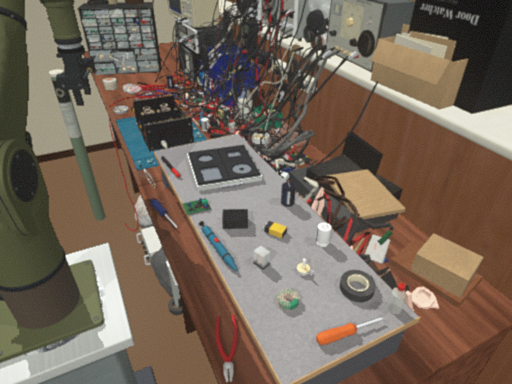

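```bash
cat >> h.py <<'E'
from scipy.optimize import minimize
def box(lx,ly,h): return np.array([[sx*lx/2,sy*ly/2,z] for sx in(-1,1) for sy in(-1,1) for z in(0,h)])
def cyl(d,h): a=np.linspace(0,2*np.pi,48); return np.vstack([np.c_[d/2*np.cos(a),d/2*np.sin(a),a*0+z] for z in(0,h)])
def fill(p):
    m=np.zeros((384*4,512*4),np.uint8); h=cv2.convexHull((np.asarray(p,np.float32)+.5)*4)
    cv2.fillConvexPoly(m,np.round(h*16).astype(np.int32),1,shift=4); return m>0
def fit(r,name,mod,g,z=.12,cams=("top","side"),yaws=(0,),big=None):
    obs=[]
    for c in cams:
        s=[d for d in r.silhouettes(c,name)]
        k=cam(r,c); gp=proj(k,[[g[0],g[1],z+.015]])[0]
        for d in s:
            m=d["pixels"].astype(np.uint8); v,u=np.nonzero(m)
            if len(u) and np.hypot(np.median(u)-gp[0],np.median(v)-gp[1])<15:
                m=cv2.morphologyEx(m,cv2.MORPH_OPEN,np.ones((2,2),np.uint8))
                obs.append((k,cv2.resize(m,None,fx=4,fy=4,interpolation=cv2.INTER_LINEAR)>0)); break
    def cost(p):
        Q=mod@R.from_euler("z",p[2]).as_matrix().T+[p[0],p[1],z]; c=0
        for k,m in obs:
            f=fill(proj(k,Q)); c+=1-(f&m).sum()/max((f|m).sum(),1)
        return c/max(len(obs),1)
    best=min((minimize(cost,[*g,y],method="Nelder-Mead",options=dict(initial_simplex=[[g[0],g[1],y],[g[0]+.006,g[1],y],[g[0],g[1]+.006,y],[g[0],g[1],y+.3]],maxiter=120)) for y in yaws),key=lambda s:s.fun)
    return best.x,best.fun,len(obs)
E
python3 - <<'E'
from plant import r
from h import *
np.set_printoptions(precision=4,suppress=True)
T=r.snapshot("top"); S=r.snapshot("side")
Y=np.radians([-60,-30,0,30,60,90])
for n,m,g,y in [("relay",box(.029,.023,.037),(.432,-.195),Y),("heatsink",box(.044,.06,.029),(.434,-.05),Y),("capacitor",cyl(.035,.055),(.583,-.035),(0,)),("ring_choke",cyl(.043,.016),(.434,-.304),(0,)),("thin_capacitor",cyl(.029,.05),(.583,-.197),(0,)),("tape_roll",cyl(.067,.018),(.567,-.335),(0,))]:
  for cs in (("top",),("side",),("top","side")): 
    x,f,no=fit(r,n,m,g,yaws=y,cams=cs); print(n,cs,x[:2],np.degrees(x[2]).round(1),round(f,3),no)
k=cam(r,"top")
g=cv2.cvtColor(T,cv2.COLOR_BGR2GRAY)
for n,c,z in [("can",(.4695,.24),.134),("ring",(.541,.1395),.137),("relay",(.5547,.226),.134),("hs",(.4558,.1536),.134)]:
    u,v=proj(k,[[*c,z]])[0]; x0,y0=int(u)-18,int(v)-18; p=g[y0:y0+37,x0:x0+37]
    p=cv2.resize(p,None,fx=4,fy=4,interpolation=cv2.INTER_LINEAR)
    t,b=cv2.threshold(p,0,255,cv2.THRESH_OTSU); 
    cs=cv2.findContours(b,0,1)[0]; cc=min(cs,key=lambda q:abs(cv2.pointPolygonTest(q,(74,74),True)-30) if cv2.contourArea(q)>1500 else 1e9)
    W=unproj(k,(cc[:,0]-1.5)/4+[x0,y0],z)[:,:2]; print(n,t,cv2.minAreaRect((W*1000).astype(np.float32)))
a=cv2.resize(T[140:240,130:230],None,fx=4,fy=4,interpolation=cv2.INTER_CUBIC);b=cv2.resize(T[140:240,230:330],None,fx=4,fy=4,interpolation=cv2.INTER_CUBIC)
cv2.imwrite("pics/c1.png",np.hstack([a,b]))
E
```

```text
relay ('top',) [ 0.4344 -0.1956] -68.7 0.334 1
relay ('side',) [ 0.4364 -0.1968] 86.7 0.121 1
relay ('top', 'side') [ 0.4359 -0.1962] 105.0 0.237 2
heatsink ('top',) [ 0.434  -0.0516] 66.3 0.232 1
heatsink ('side',) [ 0.4401 -0.0507] 65.6 0.076 1
heatsink ('top', 'side') [ 0.4383 -0.0516] 68.5 0.17 2
capacitor ('top',) [ 0.5902 -0.0368] 9.2 0.188 1
capacitor ('side',) [ 0.5934 -0.0383] 21.6 0.069 1
capacitor ('top', 'side') [ 0.5924 -0.0381] 6.4 0.147 2
ring_choke ('top',) [ 0.4336 -0.3064] 14.1 0.132 1
ring_choke ('side',) [ 0.4384 -0.3044] 2.6 0.203 1
ring_choke ('top', 'side') [ 0.4348 -0.3069] -1.1 0.192 2
thin_capacitor ('top',) [ 0.583 -0.197] 0.0 0.0 0
thin_capacitor ('side',) [ 0.5903 -0.1965] 15.2 0.251 1
thin_capacitor ('top', 'side') [ 0.5903 -0.1965] 15.2 0.251 1
tape_roll ('top',) [ 0.5726 -0.3375] 8.5 0.247 1
tape_roll ('side',) [ 0.5751 -0.3386] 11.0 0.188 1
tape_roll ('top', 'side') [ 0.5738 -0.3381] 16.9 0.231 2
can 118.0 ((468.8518981933594, 240.11111450195312), (39.7694091796875, 41.07054138183594), 46.72740173339844)
ring 114.0 ((540.7761840820312, 139.6696014404297), (52.95953369140625, 51.054832458496094), 0.9307219386100769)
relay 115.0 ((555.2445678710938, 226.59510803222656), (30.55380630493164, 38.745094299316406), 79.33507537841797)
hs 117.0 ((454.26641845703125, 153.84486389160156), (67.37425994873047, 50.74608612060547), 81.00143432617188)
```

View pics/c1.png

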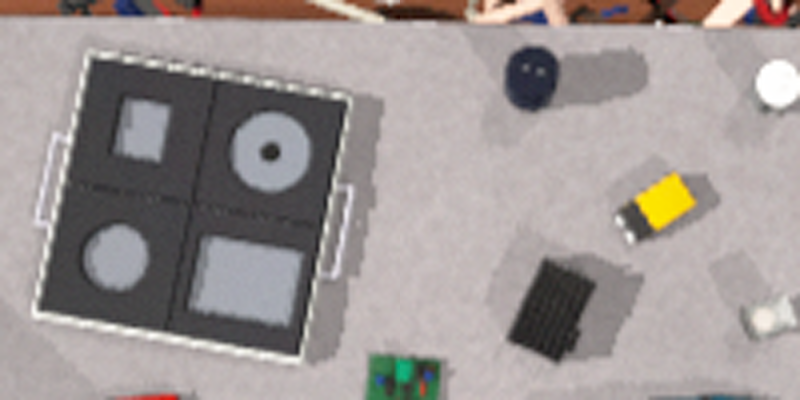

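Call:
play_rows:
  translation:
    - [-0.02,-0.016,0]
    - [-0.04,-0.031,0]
    - [-0.042,-0.033,0]
    - [-0.042,-0.033,0]
    - [-0.042,-0.033,0]
    - [-0.042,-0.033,0]
    - [-0.042,-0.033,0]
    - [-0.042,-0.033,0]
    - [-0.042,-0.033,0]
    - [-0.022,-0.016,0]
    - [-0.011,-0.049,0]
    - [-0.011,-0.049,0]
    - [-0.011,-0.049,0]
    - [-0.011,-0.049,0]
    - [-0.011,-0.03,0]
    - [0,-0.02,0]
    - [0,0,0]
    - [0,0,0]
  delta_rot:
    - [0,0,0]
    - [0,0,0]
    - [0,0,0]
    - [0,0,0]
    - [0,0,0]
    - [0,0,0]
    - [0,0,0]
    - [0,0,0]
    - [0,0,0]
    - [0,0,0]
    - [0,0,0]
    - [0,0,0]
    - [0,0,0]
    - [0,0,0]
    - [0,0,0]
    - [0,0,3]
    - [0,0,4]
    - [0,0,0]
  grip: [0.5,0.5,0.5,0.5,0.5,0.5,0.5,0.5,0.5,0.5,0.5,0.5,0.5,0.5,0.5,0.5,0.5,0.5]
  squeeze: 20

```text
clock: 5.05
tool_pos: [0.4362, -0.0507, 0.3028]
eef_rot: [0.215, 0.977, 0.0, 0.0]
contact_force: [-0.1, -0.2, -0.6]
opening: 0.751
finger_force: 0.0
```

```bash
cat > go.py <<'E'
import sys
from plant import r
from h import *
# usage: go.py x y z yaw(line of fingers, deg) -> remaining shift in the tool axes
s=r.get_state(); M=R.from_quat(s["eef_rot"]).as_matrix(); p=s["tool_pos"]
yaw=np.degrees(np.arctan2(M[1,1],M[0,1]))
print("t",s["clock"],"p",np.round(p,4),"yaw",yaw.round(2),"open",round(s["opening"],3),"F",np.round(s["contact_force"],1),"q7",round(s["q"][6],2),"ff",s["finger_force"], "zaxis",M[:,2].round(3))
a=list(map(float,sys.argv[1:]))
for i in range(0,len(a),4):
    t=np.array(a[i:i+3]); dz=(yaw-a[i+3]+90)%180-90
    print("tool d",np.round(M.T@(t-p),4),"rz",dz.round(1))
    p=t
E
python3 go.py .437 -.051 .196 65.5; python3 - <<'E'
import cv2,numpy as np
T=cv2.imread("pics/top0.png");S=cv2.imread("pics/side0.png")
f=lambda a:cv2.resize(a,(400,400),interpolation=cv2.INTER_CUBIC)
cv2.imwrite("pics/c2.png",np.hstack([f(T[190:240,300:350]),f(S[225:275,235:285])]))
E
```

```text
t 5.05 p [ 0.4362 -0.0507  0.3028] yaw 65.15 open 0.751 F [-0.1 -0.2 -0.6] q7 0.93 ff 0.0 zaxis [ 0.  0. -1.]
tool d [-9.000e-04  1.000e-04  1.068e-01] rz -0.3
```

View pics/c2.png

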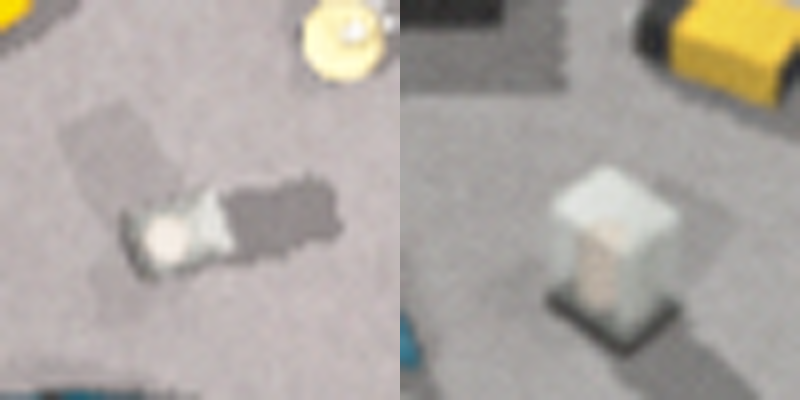

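```bash
python3 - <<'E'
from plant import r
from h import *
k=cam(r,"side")
c=np.array([[548,300],[625,354],[683,310]])
W=unproj(k,np.c_[235+(c[:,0]-400)/8-.5,225+c[:,1]/8-.5],.121)[:,:2]
print(W.round(4)); 
for a,b in((0,1),(1,2)):
    d=W[b]-W[a]; print(np.hypot(*d),np.degrees(np.arctan2(d[1],d[0])))
print((W[0]+W[2])/2)
c=np.array([[555,208],[605,165],[682,212],[632,255]])
W=unproj(k,np.c_[235+(c[:,0]-400)/8-.5,225+c[:,1]/8-.5],.157)[:,:2];print(W.round(4),W.mean(0))
E
```

```text
[[ 0.4216 -0.1834]
 [ 0.4313 -0.2094]
 [ 0.4522 -0.2023]]
0.027717108200574336 -69.56726948875674
0.022061775246334688 18.672073430396253
[ 0.43689002 -0.19284032]
[[ 0.4221 -0.1861]
 [ 0.4409 -0.1775]
 [ 0.451  -0.2017]
 [ 0.4323 -0.2097]] [ 0.43659508 -0.19374284]
```

Call:
play_rows:
  translation:
    - [0,0,0.02]
    - [0,0,0.03]
    - [0,0,0.025]
    - [-0.001,0,0.02]
    - [0,0,0.008]
    - [0,0,0.004]
    - [0,0,0]
    - [0,0,0]
    - [0,0,0]
    - [0,0,0]
    - [0,0,0]
  delta_rot:
    - [0,0,0]
    - [0,0,0]
    - [0,0,0]
    - [0,0,0]
    - [0,0,0]
    - [0,0,0]
    - [0,0,0]
    - [0,0,0]
    - [0,0,0]
    - [0,0,0]
    - [0,0,0]
  grip: [0.5,0.5,0.5,0.5,0.5,0.5,0.5,-1,-1,-1,-1]
  squeeze: 20

```text
clock: 6.42
tool_pos: [0.4374, -0.0517, 0.196]
eef_rot: [0.215, 0.977, 0.0, 0.0]
contact_force: [0.2, -0.8, 2.2]
opening: 0.433
finger_force: 20.0
```

Call:
play_rows:
  translation:
    - [0,0,-0.01]
    - [0,0,-0.02]
    - [0,0,-0.02]
    - [0,0,-0.015]
    - [0,0,-0.01]
    - [0,0,0]
    - [0,0,0]
    - [0,0,0]
    - [0.02,-0.002,0]
    - [0.04,-0.003,0]
    - [0.042,-0.003,0]
    - [0.042,-0.003,0]
    - [0.04,-0.003,0]
    - [0.022,-0.002,0]
    - [0,0,0]
    - [0,0,0]
  delta_rot:
    - [0,0,0]
    - [0,0,7]
    - [0,0,10]
    - [0,0,10]
    - [0,0,10]
    - [0,0,10]
    - [0,0,10]
    - [0,0,10]
    - [0,0,7.6]
    - [0,0,0]
    - [0,0,0]
    - [0,0,0]
    - [0,0,0]
    - [0,0,0]
    - [0,0,0]
    - [0,0,0]
  grip: [-1,-1,-1,-1,-1,-1,-1,-1,-1,-1,-1,-1,-1,-1,-1,-1]

```text
clock: 8.43
tool_pos: [0.4523, 0.1527, 0.2708]
eef_rot: [0.763, 0.646, -0.0, 0.0]
contact_force: [0.2, 0.1, -0.9]
opening: 0.435
finger_force: 20.0
```

```bash
python3 go.py .4555 .1535 .2105 -9.5; python3 - <<'E'
from plant import r
from h import *
S=r.snapshot("side");T=r.snapshot("top")
f=lambda a:cv2.resize(a,(400,400),interpolation=cv2.INTER_CUBIC)
cv2.imwrite("pics/c3.png",np.hstack([f(T[140:240,140:240]),f(S[110:210,170:270])]))
E
```

```text
t 8.425 p [0.4523 0.1527 0.2708] yaw -9.54 open 0.435 F [ 0.2  0.1 -0.9] q7 -0.34 ff 19.999128878116608 zaxis [-0.001 -0.001 -1.   ]
tool d [0.0013 0.0031 0.0603] rz -0.0
```

View pics/c3.png

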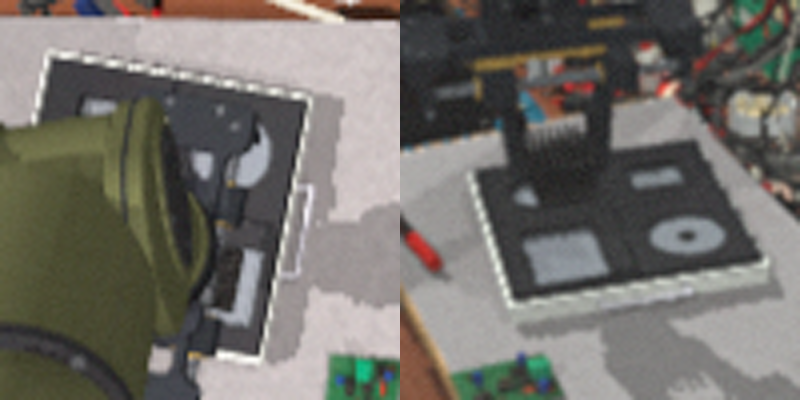

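Call:
play_rows:
  translation:
    - [0.001,0.003,0.01]
    - [0,0,0.02]
    - [0,0,0.015]
    - [0,0,0.008]
    - [0,0,0.004]
    - [0,0,0.002]
    - [0,0,0]
  delta_rot:
    - [0,0,0]
    - [0,0,0]
    - [0,0,0]
    - [0,0,0]
    - [0,0,0]
    - [0,0,0]
    - [0,0,0]
  grip: [-1,-1,-1,-1,-1,-1,-1]

```text
clock: 9.4
tool_pos: [0.4559, 0.1546, 0.2119]
eef_rot: [0.763, 0.646, 0.0, 0.0]
contact_force: [-0.9, 0.3, -1.6]
opening: 0.434
finger_force: 20.0
```

```bash
python3 go.py .4555 .1535 .2105 -9.5
```

```text
t 9.4 p [0.4559 0.1546 0.2119] yaw -9.47 open 0.434 F [-0.9  0.3 -1.6] q7 -0.3 ff 19.99928444623947 zaxis [ 0.  0. -1.]
tool d [-0.0012 -0.0002  0.0014] rz 0.0
```

Call:
play_rows:
  translation:
    - [-0.001,0,0.0015]
    - [0,0,0]
    - [0,0,0]
    - [0,0,0]
    - [0,0,-0.015]
    - [0,0,-0.025]
    - [0,0,-0.025]
    - [0,0,-0.015]
    - [0,0,0]
    - [0,0,0]
    - [0,0,0]
    - [-0.008,0.02,0]
    - [-0.02,0.046,0]
    - [-0.02,0.048,0]
    - [-0.02,0.048,0]
    - [-0.02,0.048,0]
    - [-0.02,0.048,0]
    - [-0.02,0.042,0]
    - [-0.009,0.02,0]
    - [0,0,0]
  delta_rot:
    - [0,0,0]
    - [0,0,0]
    - [0,0,0]
    - [0,0,0]
    - [0,0,0]
    - [0,0,10]
    - [0,0,10]
    - [0,0,10]
    - [0,0,10]
    - [0,0,10]
    - [0,0,10.5]
    - [0,0,0]
    - [0,0,0]
    - [0,0,0]
    - [0,0,0]
    - [0,0,0]
    - [0,0,0]
    - [0,0,0]
    - [0,0,0]
    - [0,0,0]
  grip: [-1,0.2,0.2,0.2,0.2,0.2,0.2,0.2,0.2,0.1,0.1,0.1,0.1,0.1,0.1,0.1,0.1,0.1,0.1,0.1]

```text
clock: 11.9
tool_pos: [0.4361, -0.1955, 0.2904]
eef_rot: [0.985, 0.172, 0.0, 0.0]
contact_force: [-0.1, 0.3, 0.1]
opening: 0.554
finger_force: 0.0
```

```bash
python3 go.py .4367 -.1937 .196 -70; python3 - <<'E'
from plant import r
from h import *
S=r.snapshot("side");T=r.snapshot("top")
f=lambda a:cv2.resize(a,(400,400),interpolation=cv2.INTER_CUBIC)
cv2.imwrite("pics/c4.png",np.hstack([f(T[140:240,140:240]),f(S[120:220,170:270])]))
E
```

```text
t 11.9 p [ 0.4361 -0.1955  0.2904] yaw -70.18 open 0.554 F [-0.1  0.3  0.1] q7 -0.42 ff 0.0 zaxis [ 0.    -0.001 -1.   ]
tool d [ 0.0012 -0.0016  0.0944] rz -0.2
```

View pics/c4.png

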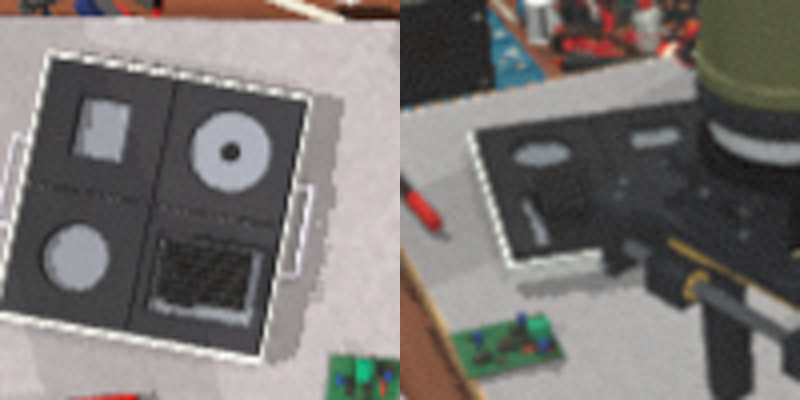

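Call:
play_rows:
  translation:
    - [0.001,-0.0015,0.02]
    - [0,0,0.03]
    - [0,0,0.025]
    - [0,0,0.012]
    - [0,0,0.005]
    - [0,0,0.002]
    - [0,0,0]
    - [0,0,0]
    - [0,0,0]
    - [0,0,0]
  delta_rot:
    - [0,0,0]
    - [0,0,0]
    - [0,0,0]
    - [0,0,0]
    - [0,0,0]
    - [0,0,0]
    - [0,0,0]
    - [0,0,0]
    - [0,0,0]
    - [0,0,0]
  grip: [0.1,0.1,0.1,0.1,0.1,0.1,0.1,-1,-1,-1]
  squeeze: 12

```text
clock: 13.25
tool_pos: [0.4371, -0.1923, 0.1965]
eef_rot: [0.985, 0.174, 0.0, 0.0]
contact_force: [0.2, 0.6, 3.2]
opening: 0.326
finger_force: 12.0
```

```bash
python3 go.py .4367 -.1937 .290 -9.5 .555 .2263 .2105 -9.5
```

```text
t 13.25 p [ 0.4371 -0.1923  0.1965] yaw -69.97 open 0.326 F [0.2 0.6 3.2] q7 -0.31 ff 12.000180491013452 zaxis [ 0.001 -0.    -1.   ]
tool d [-0.0008  0.0013 -0.0935] rz -60.5
tool d [ 0.255  -0.3541  0.0795] rz -60.5
```

Call:
play_rows:
  translation:
    - [0,0,-0.01]
    - [0,0,-0.02]
    - [0,0,-0.03]
    - [0,0,-0.02]
    - [0,0,-0.01]
    - [0,0,0]
    - [0,0,0]
    - [0.02,0.002,0]
    - [0.045,0.005,0]
    - [0.05,0.005,0]
    - [0.05,0.005,0]
    - [0.05,0.005,0]
    - [0.05,0.005,0]
    - [0.05,0.005,0]
    - [0.05,0.005,0]
    - [0.042,0.005,0]
    - [0.025,0.005,0]
    - [0,0,0]
    - [0,0,0]
    - [0,0,0]
  delta_rot:
    - [0,0,0]
    - [0,0,-10]
    - [0,0,-10]
    - [0,0,-10]
    - [0,0,-10]
    - [0,0,-10]
    - [0,0,-10.5]
    - [0,0,0]
    - [0,0,0]
    - [0,0,0]
    - [0,0,0]
    - [0,0,0]
    - [0,0,0]
    - [0,0,0]
    - [0,0,0]
    - [0,0,0]
    - [0,0,0]
    - [0,0,0]
    - [0,0,0]
    - [0,0,0]
  grip: [-1,-1,-1,-1,-1,-1,-1,-1,-1,-1,-1,-1,-1,-1,-1,-1,-1,-1,-1,-1]

```text
clock: 15.75
tool_pos: [0.5542, 0.2243, 0.2865]
eef_rot: [0.764, 0.645, -0.0, 0.0]
contact_force: [-0.2, 0.0, -1.1]
opening: 0.328
finger_force: 12.0
```

```bash
python3 go.py .555 .2263 .2105 -9.5
```

```text
t 15.75 p [0.5542 0.2243 0.2865] yaw -9.61 open 0.328 F [-0.2  0.  -1.1] q7 -0.42 ff 11.99993770569563 zaxis [-0.    -0.001 -1.   ]
tool d [0.0022 0.0005 0.076 ] rz -0.1
```

Call:
play_rows:
  translation:
    - [0.0015,0,0.015]
    - [0,0,0.025]
    - [0,0,0.018]
    - [0,0,0.01]
    - [0,0,0.005]
    - [0,0,0.002]
    - [0,0,0]
  delta_rot:
    - [0,0,0]
    - [0,0,0]
    - [0,0,0]
    - [0,0,0]
    - [0,0,0]
    - [0,0,0]
    - [0,0,0]
  grip: [-1,-1,-1,-1,-1,-1,-1]

```text
clock: 16.62
tool_pos: [0.5548, 0.2277, 0.2116]
eef_rot: [0.763, 0.646, 0.0, 0.0]
contact_force: [-0.2, -0.1, -0.9]
opening: 0.323
finger_force: 12.0
```

```bash
python3 go.py .555 .2263 .2105 -9.5; python3 - <<'E'
from plant import r
from h import *
S=r.snapshot("side");T=r.snapshot("top")
f=lambda a:cv2.resize(a,(400,400),interpolation=cv2.INTER_CUBIC)
cv2.imwrite("pics/c5.png",np.hstack([f(T[140:220,140:220]),f(S[120:200,190:270])]))
E
```

```text
t 16.625 p [0.5548 0.2277 0.2116] yaw -9.47 open 0.323 F [-0.2 -0.1 -0.9] q7 -0.4 ff 11.999966200673953 zaxis [ 0.001  0.    -1.   ]
tool d [-0.0014  0.0004  0.0011] rz 0.0
```

View pics/c5.png

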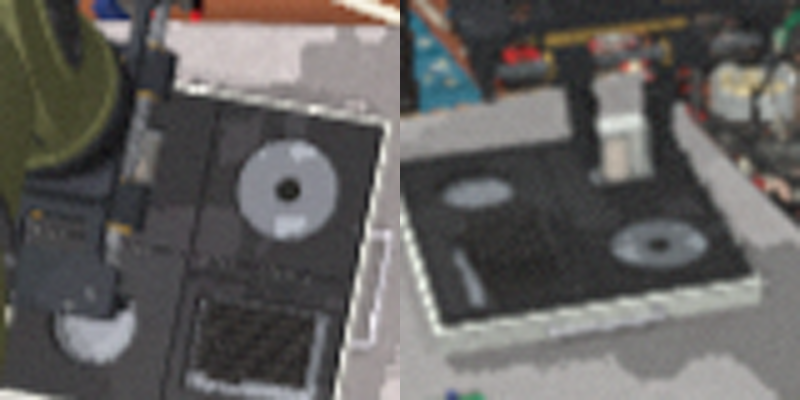

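Call:
play_rows:
  translation:
    - [-0.001,0,0.0015]
    - [0,0,0]
    - [0,0,0]
    - [0,0,-0.015]
    - [0,0,-0.025]
    - [0,0,-0.03]
    - [0,0,-0.02]
    - [0,0,0]
    - [0,0,0]
    - [0,0,0]
    - [0,0,0]
    - [0,0,0]
    - [0.005,0.02,0]
    - [0.005,0.045,0]
    - [0.005,0.05,0]
    - [0.005,0.05,0]
    - [0.005,0.05,0]
    - [0.006,0.035,0]
    - [0.006,0.016,0]
    - [0,0,0]
  delta_rot:
    - [0,0,0]
    - [0,0,0]
    - [0,0,0]
    - [0,0,0]
    - [0,0,10]
    - [0,0,10]
    - [0,0,10]
    - [0,0,10]
    - [0,0,10]
    - [0,0,10]
    - [0,0,10]
    - [0,0,10.5]
    - [0,0,0]
    - [0,0,0]
    - [0,0,0]
    - [0,0,0]
    - [0,0,0]
    - [0,0,0]
    - [0,0,0]
    - [0,0,0]
  grip: [-1,0.1,0.1,0.1,0.1,0.1,0.1,0.1,0.1,0.1,0.1,0.2,0.3,0.3,0.3,0.3,0.3,0.3,0.3,0.3]

```text
clock: 19.23
tool_pos: [0.5918, -0.0406, 0.3001]
eef_rot: [1.0, 0.0, 0.0, -0.0]
contact_force: [-0.7, 0.9, 0.4]
opening: 0.647
finger_force: 0.0
```

```bash
python3 go.py .5915 -.038 .196 -90; python3 - <<'E'
from plant import r
from h import *
S=r.snapshot("side");T=r.snapshot("top")
f=lambda a:cv2.resize(a,(400,400),interpolation=cv2.INTER_CUBIC)
cv2.imwrite("pics/c6.png",np.hstack([f(T[130:230,140:240]),f(S[120:240,190:310])]))
E
```

```text
t 19.225 p [ 0.5918 -0.0406  0.3001] yaw -90.0 open 0.647 F [-0.7  0.9  0.4] q7 -1.07 ff 0.0 zaxis [ 0.001  0.    -1.   ]
tool d [-0.0004 -0.0025  0.1041] rz 0.0
```

View pics/c6.png

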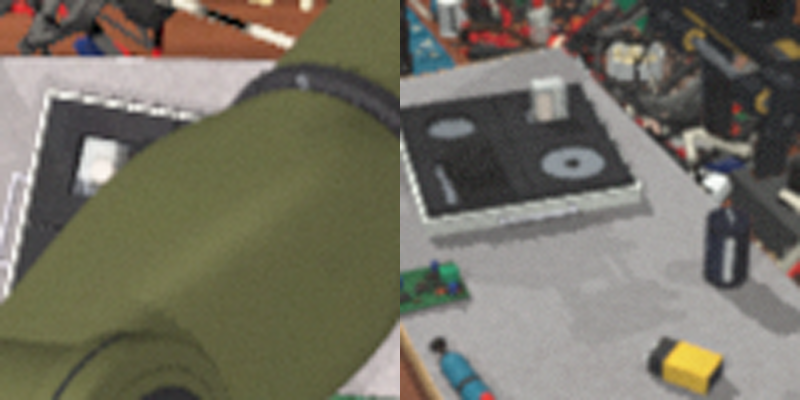

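Call:
play_rows:
  translation:
    - [0,-0.0015,0.02]
    - [0,0,0.03]
    - [0,0,0.03]
    - [0,0,0.015]
    - [0,0,0.006]
    - [0,0,0.003]
    - [0,0,0]
    - [0,0,0]
    - [0,0,0]
    - [0,0,0]
    - [0,0,0]
  delta_rot:
    - [0,0,0]
    - [0,0,0]
    - [0,0,0]
    - [0,0,0]
    - [0,0,0]
    - [0,0,0]
    - [0,0,0]
    - [0,0,0]
    - [0,0,0]
    - [0,0,0]
    - [0,0,0]
  grip: [0.3,0.3,0.3,0.3,0.3,0.3,0.3,-1,-1,-1,-1]
  squeeze: 20

```text
clock: 20.7
tool_pos: [0.5917, -0.0376, 0.196]
eef_rot: [1.0, 0.0, 0.0, -0.0]
contact_force: [-0.4, 0.4, 3.8]
opening: 0.388
finger_force: 20.0
```

```bash
python3 go.py .5915 -.038 .296 -90 .469 .240 .2105 -90
```

```text
t 20.7 p [ 0.5917 -0.0376  0.196 ] yaw -89.96 open 0.388 F [-0.4  0.4  3.8] q7 -0.98 ff 19.96583333856961 zaxis [ 0.  0. -1.]
tool d [-0.0002  0.0004 -0.1   ] rz 0.0
tool d [-0.1223 -0.2781  0.0856] rz 0.0
```

Call:
play_rows:
  translation:
    - [0,0,-0.015]
    - [0,0,-0.03]
    - [0,0,-0.035]
    - [0,0,-0.02]
    - [-0.008,-0.018,0]
    - [-0.017,-0.038,0]
    - [-0.02,-0.045,0]
    - [-0.02,-0.045,0]
    - [-0.02,-0.045,0]
    - [-0.02,-0.045,0]
    - [-0.013,-0.03,0]
    - [-0.005,-0.012,0]
    - [0,0,0]
    - [0,0,0]
  delta_rot:
    - [0,0,0]
    - [0,0,0]
    - [0,0,0]
    - [0,0,0]
    - [0,0,0]
    - [0,0,0]
    - [0,0,0]
    - [0,0,0]
    - [0,0,0]
    - [0,0,0]
    - [0,0,0]
    - [0,0,0]
    - [0,0,0]
    - [0,0,0]
  grip: [-1,-1,-1,-1,-1,-1,-1,-1,-1,-1,-1,-1,-1,-1]

```text
clock: 22.45
tool_pos: [0.4689, 0.2385, 0.2958]
eef_rot: [1.0, -0.001, 0.0, 0.0]
contact_force: [0.0, -0.9, -1.2]
opening: 0.386
finger_force: 19.9
```

```bash
python3 go.py .469 .240 .2105 -90
```

```text
t 22.45 p [0.4689 0.2385 0.2958] yaw -90.11 open 0.386 F [ 0.  -0.9 -1.2] q7 -1.51 ff 19.933051747093486 zaxis [ 0.001 -0.001 -1.   ]
tool d [ 0.     -0.0016  0.0853] rz -0.1
```

Call:
play_rows:
  translation:
    - [0,-0.0005,0.015]
    - [0,0,0.03]
    - [0,0,0.02]
    - [0,0,0.012]
    - [0,0,0.005]
    - [0,0,0.002]
    - [0,0,0]
  delta_rot:
    - [0,0,0]
    - [0,0,0]
    - [0,0,0]
    - [0,0,0]
    - [0,0,0]
    - [0,0,0]
    - [0,0,0]
  grip: [-1,-1,-1,-1,-1,-1,-1]

```text
clock: 23.32
tool_pos: [0.4687, 0.2407, 0.2121]
eef_rot: [1.0, 0.0, 0.0, -0.0]
contact_force: [-0.2, 0.4, -1.5]
opening: 0.385
finger_force: 19.9
```

```bash
python3 go.py .469 .240 .2105 -90 .4353 -.3055 .29 -90; python3 - <<'E'
from plant import r
from h import *
S=r.snapshot("side");T=r.snapshot("top")
f=lambda a:cv2.resize(a,(400,400),interpolation=cv2.INTER_CUBIC)
cv2.imwrite("pics/c7.png",np.hstack([f(T[180:240,290:350]),f(S[110:210,170:270])]))
E
```

```text
t 23.325 p [0.4687 0.2407 0.2121] yaw -89.97 open 0.385 F [-0.2  0.4 -1.5] q7 -1.41 ff 19.933342415479274 zaxis [ 0.001  0.    -1.   ]
tool d [0.0003 0.0007 0.0016] rz 0.0
tool d [-0.0339  0.5454 -0.0798] rz 0.0
```

View pics/c7.png

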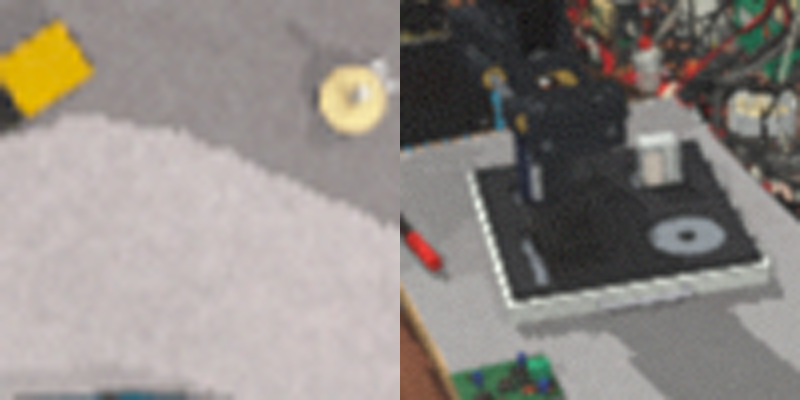

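Call:
play_rows:
  translation:
    - [0,0,0.0015]
    - [0,0,0]
    - [0,0,0]
    - [0,0,0]
    - [0,0,-0.015]
    - [0,0,-0.03]
    - [0,0,-0.03]
    - [0,0,-0.02]
    - [-0.003,0.02,0]
    - [-0.003,0.045,0]
    - [-0.003,0.05,0]
    - [-0.003,0.05,0]
    - [-0.003,0.05,0]
    - [-0.003,0.05,0]
    - [-0.003,0.05,0]
    - [-0.003,0.05,0]
    - [-0.003,0.05,0]
    - [-0.003,0.05,0]
    - [-0.003,0.048,0]
    - [0,0.033,0]
  delta_rot:
    - [0,0,0]
    - [0,0,0]
    - [0,0,0]
    - [0,0,0]
    - [0,0,0]
    - [0,0,0]
    - [0,0,0]
    - [0,0,0]
    - [0,0,0]
    - [0,0,0]
    - [0,0,0]
    - [0,0,0]
    - [0,0,0]
    - [0,0,0]
    - [0,0,0]
    - [0,0,0]
    - [0,0,0]
    - [0,0,0]
    - [0,0,0]
    - [0,0,0]
  grip: [-1,0,0,0,0,0,0,0,0,0.2,0.4,0.4,0.4,0.4,0.4,0.4,0.4,0.4,0.4,0.4]

```text
clock: 25.92
tool_pos: [0.433, -0.3083, 0.3048]
eef_rot: [1.0, -0.002, -0.001, 0.0]
contact_force: [-0.5, 0.6, 0.3]
opening: 0.698
finger_force: 0.0
```

```bash
python3 go.py .435 -.3055 .1905 -90; python3 - <<'E'
from plant import r
from h import *
S=r.snapshot("side");T=r.snapshot("top")
f=lambda a:cv2.resize(a,(400,400),interpolation=cv2.INTER_CUBIC)
cv2.imwrite("pics/c8.png",np.hstack([f(T[140:240,140:240]),f(S[110:210,170:270])]))
E
```

```text
t 25.925 p [ 0.433  -0.3083  0.3048] yaw -90.2 open 0.698 F [-0.5  0.6  0.3] q7 -0.55 ff 0.0 zaxis [-0.002 -0.    -1.   ]
tool d [ 0.0022 -0.0029  0.1143] rz -0.2
```

View pics/c8.png

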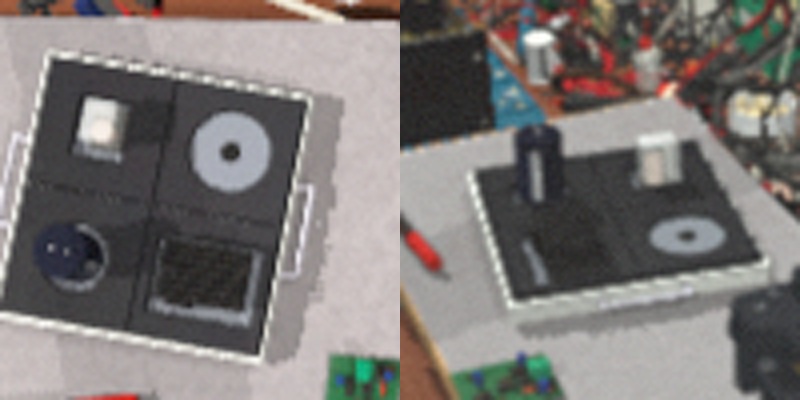

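Call:
play_rows:
  translation:
    - [0,0,0.015]
    - [0,0,0.03]
    - [0,0,0.03]
    - [0,0,0.02]
    - [0,0,0.012]
    - [0,0,0.003]
    - [0,0,0]
    - [0,0,0]
  delta_rot:
    - [0,0,0]
    - [0,0,0]
    - [0,0,0]
    - [0,0,0]
    - [0,0,0]
    - [0,0,0]
    - [0,0,0]
    - [0,0,0]
  grip: [0.4,0.4,0.4,0.4,0.4,0.4,0.4,0.4]

```text
clock: 27.02
tool_pos: [0.436, -0.3055, 0.1958]
eef_rot: [1.0, 0.0, 0.0, 0.0]
contact_force: [0.1, -0.6, -0.3]
opening: 0.701
finger_force: 0.0
```

```bash
python3 go.py .435 -.3055 .1905 -90
```

```text
t 27.025 p [ 0.436  -0.3055  0.1958] yaw -89.96 open 0.701 F [ 0.1 -0.6 -0.3] q7 -0.44 ff 0.0 zaxis [ 0.001 -0.001 -1.   ]
tool d [-0.001  -0.      0.0053] rz 0.0
```

Call:
play_rows:
  translation:
    - [-0.001,0,0.003]
    - [0,0,0.0023]
    - [0,0,0]
    - [0,0,0]
    - [0,0,0]
    - [0,0,0]
    - [0,0,0]
    - [0,0,0]
  delta_rot:
    - [0,0,0]
    - [0,0,0]
    - [0,0,0]
    - [0,0,0]
    - [0,0,0]
    - [0,0,0]
    - [0,0,0]
    - [0,0,0]
  grip: [0.4,0.4,0.4,-1,-1,-1,-1,-1]
  squeeze: 15

```text
clock: 28.02
tool_pos: [0.4348, -0.3054, 0.1899]
eef_rot: [1.0, 0.0, 0.0, -0.0]
contact_force: [0.0, -0.1, 0.8]
opening: 0.454
finger_force: 15.0
```

```bash
python3 go.py .435 -.3055 .2905 -90 .541 .1395 .2075 -90
```

```text
t 28.025 p [ 0.4348 -0.3054  0.1899] yaw -89.96 open 0.454 F [ 0.  -0.1  0.8] q7 -0.43 ff 15.000018328428268 zaxis [ 0.  0. -1.]
tool d [ 2.000e-04  1.000e-04 -1.006e-01] rz 0.0
tool d [ 0.1063 -0.4449  0.083 ] rz 0.0
```

Call:
play_rows:
  translation:
    - [0,0,-0.01]
    - [0,0,-0.03]
    - [0,0,-0.035]
    - [0,0,-0.025]
    - [0.005,-0.02,0]
    - [0.011,-0.045,0]
    - [0.012,-0.05,0]
    - [0.012,-0.05,0]
    - [0.012,-0.05,0]
    - [0.012,-0.05,0]
    - [0.012,-0.05,0]
    - [0.012,-0.05,0]
    - [0.011,-0.045,0]
    - [0.007,-0.035,0]
    - [0,0,0]
    - [0,0,0]
  delta_rot:
    - [0,0,0]
    - [0,0,0]
    - [0,0,0]
    - [0,0,0]
    - [0,0,0]
    - [0,0,0]
    - [0,0,0]
    - [0,0,0]
    - [0,0,0]
    - [0,0,0]
    - [0,0,0]
    - [0,0,0]
    - [0,0,0]
    - [0,0,0]
    - [0,0,0]
    - [0,0,0]
  grip: [-1,-1,-1,-1,-1,-1,-1,-1,-1,-1,-1,-1,-1,-1,-1,-1]

```text
clock: 30.02
tool_pos: [0.5402, 0.1385, 0.2903]
eef_rot: [1.0, -0.0, 0.0, 0.0]
contact_force: [0.6, 0.2, -0.3]
opening: 0.456
finger_force: 15.0
```

```bash
python3 go.py .541 .1395 .207 -90
```

```text
t 30.025 p [0.5402 0.1385 0.2903] yaw -90.03 open 0.456 F [ 0.6  0.2 -0.3] q7 -1.32 ff 14.999729543924332 zaxis [ 0.    -0.001 -1.   ]
tool d [ 0.0008 -0.0011  0.0833] rz -0.0
```

Call:
play_rows:
  translation:
    - [0,0,0.015]
    - [0,0,0.03]
    - [0,0,0.02]
    - [0,0,0.01]
    - [0,0,0.005]
    - [0,0,0.002]
    - [0,0,0]
    - [0,0,0]
  delta_rot:
    - [0,0,0]
    - [0,0,0]
    - [0,0,0]
    - [0,0,0]
    - [0,0,0]
    - [0,0,0]
    - [0,0,0]
    - [0,0,0]
  grip: [-1,-1,-1,-1,-1,-1,-1,-1]

```text
clock: 31.02
tool_pos: [0.5407, 0.1398, 0.2084]
eef_rot: [1.0, 0.0, 0.0, -0.0]
contact_force: [0.0, -0.7, -0.1]
opening: 0.456
finger_force: 15.0
```

```bash
python3 go.py .541 .1395 .207 -90; python3 - <<'E'
from plant import r
from h import *
S=r.snapshot("side");T=r.snapshot("top")
f=lambda a:cv2.resize(a,(400,400),interpolation=cv2.INTER_CUBIC)
cv2.imwrite("pics/c9.png",np.hstack([f(T[140:240,140:240]),f(S[120:190,210:280])]))
E
```

```text
t 31.025 p [0.5407 0.1398 0.2084] yaw -89.95 open 0.456 F [ 0.  -0.7 -0.1] q7 -1.23 ff 14.99997228384018 zaxis [ 0.001  0.    -1.   ]
tool d [0.0003 0.0003 0.0014] rz 0.0
```

View pics/c9.png

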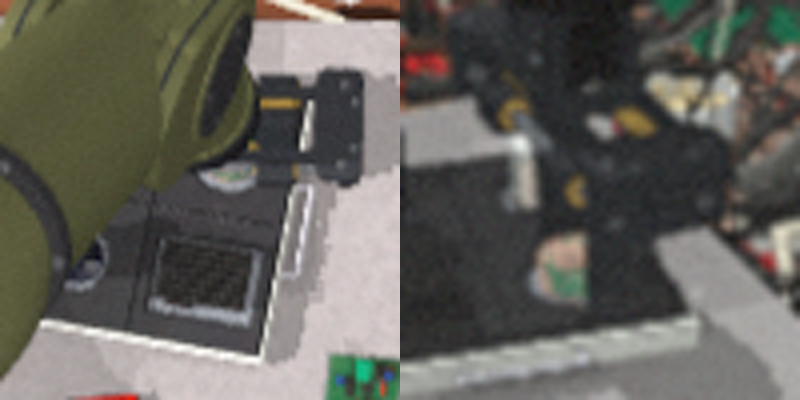

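Call:
play_rows:
  translation:
    - [0,0,0.0012]
    - [0,0,0]
    - [0,0,0]
    - [0,0,0]
    - [0,0,0]
    - [0,0,-0.015]
    - [0,0,-0.03]
    - [0,0,-0.03]
    - [0,0,-0.02]
    - [-0.01,0.02,0]
    - [-0.01,0.045,0]
    - [-0.01,0.05,0]
    - [-0.01,0.05,0]
    - [-0.01,0.03,0]
    - [0,0,0]
  delta_rot:
    - [0,0,0]
    - [0,0,0]
    - [0,0,0]
    - [0,0,0]
    - [0,0,0]
    - [0,0,0]
    - [0,0,0]
    - [0,0,0]
    - [0,0,0]
    - [0,0,0]
    - [0,0,0]
    - [0,0,0]
    - [0,0,0]
    - [0,0,0]
    - [0,0,0]
  grip: [-1,0.2,0.2,0.2,0.2,0.2,0.2,0.2,0.2,0.2,0.2,0.2,0.2,0.2,0.2]

```text
clock: 33.0
tool_pos: [0.4898, -0.0583, 0.303]
eef_rot: [1.0, -0.003, 0.001, 0.0]
contact_force: [-0.4, -0.2, 0.2]
opening: 0.6
finger_force: 0.0
```

```bash
python3 - <<'E'
from plant import r
from h import *
S=r.snapshot("side");T=r.snapshot("top")
for c in("top","side"):
  for t in("capacitor","relay","heatsink","ring_choke","thin_capacitor","tape_roll"):
    print(c,t,[(np.round(d["point"],3),round(d["confidence"],2)) for d in r.look_for(c,t)[:1]])
f=lambda a:cv2.resize(a,(400,400),interpolation=cv2.INTER_CUBIC)
cv2.imwrite("pics/c10.png",np.hstack([f(T[140:240,140:240]),f(S[110:200,180:270])]))
E
```

```text
top capacitor [(array([0.468, 0.238, 0.19 ]), 0.56)]
top relay [(array([0.553, 0.218, 0.172]), 0.64)]
top heatsink [(array([0.459, 0.161, 0.15 ]), 0.75)]
top ring_choke [(array([0.538, 0.14 , 0.148]), 0.54)]
top thin_capacitor [(array([ 0.583, -0.195,  0.171]), 0.45)]
top tape_roll [(array([ 0.57 , -0.332,  0.137]), 0.9)]
side capacitor [(array([0.462, 0.222, 0.171]), 0.61)]
side relay [(array([0.546, 0.214, 0.154]), 0.64)]
side heatsink [(array([0.448, 0.143, 0.154]), 0.85)]
side ring_choke [(array([0.534, 0.136, 0.153]), 0.49)]
side thin_capacitor [(array([ 0.583, -0.206,  0.152]), 0.62)]
side tape_roll [(array([ 0.567, -0.337,  0.138]), 0.65)]
```

View pics/c10.png

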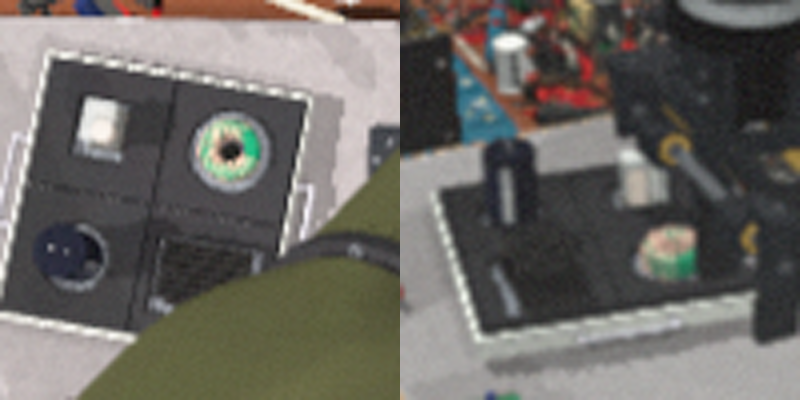

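The last picture shows all four parts seated in their pockets: ring at (230,150), relay at (102,125), can at (70,252) and heatsink at (205,275). The thin can and the tape have not moved.

```bash
python3 -c "
from plant import r
print(r.finish_job())"
```

```text
the job is handed in; nothing more can be done
None
```

I handed the job in at about 34 s: the thick capacitor, ring choke, relay and heatsink looked seated upright in their own pockets in the final pictures, and the thin capacitor and tape roll showed no movement; the hand-in returned no verdict.

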